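# Stack the colour dishes on the plate

### The job

Set up the ink painting place: put the plain round porcelain dish that lies on the felt in the middle of the white plate, hollow side up. Then take the dish with the pouring lip out of the wooden drying rack and lay it centred on top of the plain dish, also hollow side up, with its lip pointing at the inkstone. It is porcelain, so set the dishes down gently on the plate and on one another without letting them drop. Leave the other dish in the rack, the paperweight and the bucket where they are.

Things in the scene. Friction and masses are not known exactly. Their poses are not given: they have to be found in the camera images.
- plain_dish: plain round white porcelain colour dish, 68 mm across, 18 mm high, straight sided, wall 6 mm, flat bottom 6 mm thick, hollow 12 mm deep; about 0.1 kg. It lies on the table hollow side up. Origin: centre of its underside; z points out of the hollow side.
- lipped_dish: like the plain dish (68 mm across, 18 mm high), with a pouring lip flush with the rim, 20 mm wide, standing out 12 mm. Origin: centre of the underside; z points out of the hollow side, x through the lip. It starts on edge in an end slot of the rack, lip up, hollow side facing the rack's +x; from above only its 18 mm thickness can be pinched. About 0.1 kg.
- rack_dish: a second plain dish, 68 mm across and 18 mm high, on edge in the other end slot of the rack; to be left alone. Origin: centre of its underside; z points out of the hollow side.
- rack: fixed wooden drying rack, 128 mm (x) by 100 mm (y), 58 mm high: two side boards, 52 mm apart, with grooves 22 mm wide that make slots at x = -45, -15, 15, 45 mm. A dish stands in an end slot, axis along x, its centre 46 mm above the table (wall top 80 mm, lip 92 mm); lift it 50 mm to clear the grooves. Origin: centre of the underside.
- plate: loose round white porcelain plate, 170 mm across, rim 14 mm high, flat inside to 64 mm from the centre, its inner floor 6 mm above the table; 0.36 kg. The felt between plate and rack carries only the plain dish. Origin: centre of its underside.
- inkstone: fixed black slate inkstone with a sunken well, 90 mm (x) by 130 mm (y), 26 mm high. Origin: centre of its underside.
- paperweight: loose dark steel bar 30 mm (x) by 200 mm (y), 20 mm high, on the painting sheet; bystander. Origin: centre of its underside.
- bucket: loose yellow brush-washing bucket with four wells, 158 mm across the rim, 100 mm high; bystander. Origin: centre of its underside.

How it is judged:
By the outcome, as a careful person would: the job done as asked, in the order asked, and still so for the second after the job is handed in, with the robot touching nothing.
It also fails if it takes over 69 s, if anything falls off the work surface, if the arm or the gripper's body presses on something with over 40 N, if the wrist force passes 120 N, or if a joint passes its speed limit or range.

### The arm

A 6-joint arm with a two-finger parallel gripper is mounted at the origin on the work surface. World frame = base frame: x ahead of the robot, y to its left, z up, the work surface at z = 0. Lengths are in m, angles in rad, forces in N, time in s.
With the tool pointing down it reaches from about 0.3 to 0.875 m from the base axis. Payload 6.4 kg.
Tool frame: the origin (TCP) lies midway between the tips of the shut fingers; the grasp point (between the pads) lies 19 mm behind it; z points along the fingers, y is the line along which they close (so a half turn about z gives the same grasp; the last joint's range is limited). The gripper opens to 85 mm and grips with 20 to 120 N. Pads are 22 mm wide; open, the fingers measure 114 mm over their backs; the gripper's body (76 mm by 85 mm) begins 54 mm behind the grasp point. The pads swing forward as they close: fully open they stand 13 mm farther back than shut.
Start: joints at [-1.309, 0.181, 1.607, -0, 1.354, -0.206], TCP at [0.259, -0.513, 0.231] pointing down, gripper open.
Joint ranges: [-2.99, 2.99], [-0.89, 2.07], [0.3, 2.58], [-1.14, 4.28], [0, 2.63], [-3.12, 3.12]. Speed limits (rad/s): [2.57, 2.57, 3.01, 3.14, 3.14, 3.14].

### API

Orientations are given as a unit quaternion [w, x, y, z].
In Python, from bench import get_obs, camera, hand_in gives the robot as it stands.
- The arm moves only by the tool carry_out, never from a script. Its argument "plan" is a list that holds one entry, the list of rows, each a list of 7 numbers: the shift along the world's x, y, z in m, then the turn, a rotation vector about the world's x, y, z in rad, then the opening, from 0 (shut) to 1 (fully open). In form: [[[x, y, z, rx, ry, rz, hand], ...]]. A call has exactly 5 rows; each row is the pose to reach, as a shift and turn from the pose commanded when the call began; what a row does not reach only later rows make up. A row lasts 1/12 s, in which the tool goes at most 41.7 mm and 7.16 degrees, less where a joint would pass 70% of its speed; a pose out of reach is approached as far as the arm can. A call with a gripper value outside its range is refused whole. The fingers move at their own pace and stop on an object; the grip force is fixed at half the most. Time passes only in rows, so rows that repeat a pose let the fingers close, or fill a call up. It gives the time, the measured TCP pose, the force, the opening and the grip force at its end, in the units of the state.
- get_obs(): the state, without advancing time (a new reading comes with each control period).
- camera(name): name is "side" or "top"; returns a dict with "pixels" (400x640x3 uint8, red, green, blue), "z_map" (400x640 float32, m along the optical axis (not along the pixel's ray), 0 where there is no reading), "camera_matrix" (3x3 intrinsics, pixels), "cam_to_world" (4x4, takes a point from camera to world coordinates). Camera axes: x right, y up, looking along -z (the intrinsics and any distortion apply to the point x, -y, -z); pixel columns grow to the right and rows downward; lengths in m; the calibration is good to about 2 mm. A picture is of the moment at which its call begins.
- hand_in(): hands the job in; it is judged then, once.
The state is a dict: "time_s": time; "q": joint angles; "dq": joint speeds; "joint_efforts": joint torques, N m; "eef_pos": TCP position; "eef_rot": TCP orientation; "wrist_force": force on the tool from outside, world axes, zero at the start; "torque": the same for the moment, N m; "opening": opening from 0.0 (shut) to 1.0 (fully open); "grasp_force": force on a finger pad.
Only numpy, scipy, OpenCV 4.12 (cv2) and the standard library are available. Lean on these libraries where they do the work, as an engineer would, in place of code of your own. Each camera call takes 0.05 s, during which the arm holds its last target. There are 200 camera calls.

## Working session

There is one attempt and no reset: what is moved stays moved. The work goes in short steps, Python scripts to look and compute and a tool call to move; the robot and the scene stay as the last step left them, time stands still between calls to the robot, and variables do not carry over. Pictures are saved under pics/ and viewed, at most 10 in all, crops included, and the job is handed in when it is done.

Besides the shell and the picture viewer there is one more tool, called as name([rows], argument=value, ...), one row to a line, values as JSON. carry_out: Moves the arm, as the interface text tells. Its arguments: {"type":"object","properties":{"plan":{"type":"array","items":{"type":"array","items":{"type":"array","items":{"type":"number"}}}}},"required":["plan"]}

```bash
mkdir -p pics; cat > h.py <<'E'
import numpy as np, cv2
from bench import get_obs, camera
def cloud(c):
    K=np.array(c["camera_matrix"]);T=np.array(c["cam_to_world"]);z=c["z_map"]
    v,u=np.mgrid[0:z.shape[0],0:z.shape[1]]
    p=np.stack([(u-K[0,2])/K[0,0]*z,-(v-K[1,2])/K[1,1]*z,-z,np.ones_like(z)],-1)@T.T
    p=p[...,:3]; p[z==0]=np.nan
    return p
def snap(n,f):
    c=camera(n); cv2.imwrite(f"pics/{f}.png",c["pixels"][...,::-1]); np.savez(f"{f}.npz",**c); return c
E
python3 - <<'E'
from h import *
for n in("top","side"):
    c=snap(n,n+"0"); p=cloud(c); print(n,c.keys(),c["camera_matrix"],c["cam_to_world"],np.nanmin(p,(0,1)),np.nanmax(p,(0,1)))
print(get_obs())
E
```

```text
top dict_keys(['pixels', 'z_map', 'camera_matrix', 'cam_to_world']) [[386.95906132   0.         312.86463573]
 [  0.         386.95906132 202.27164546]
 [  0.           0.           1.        ]] [[-0.01546512  0.99837388 -0.0548674   0.52227236]
 [-0.99957974 -0.01678278 -0.02363636 -0.08694308]
 [-0.02451875  0.0544788   0.99821385  1.04475242]
 [ 0.          0.          0.          1.        ]] [-0.17068247 -1.5898109  -0.7711855 ] [1.54577595 1.47311373 0.56154726]
side dict_keys(['pixels', 'z_map', 'camera_matrix', 'cam_to_world']) [[381.02575836   0.         317.67166544]
 [  0.         381.02575836 202.12590152]
 [  0.           0.           1.        ]] [[-0.98317595  0.11924037 -0.13837193  0.43680607]
 [-0.18262483 -0.65676821  0.73164451  0.72853253]
 [-0.00363672  0.74460543  0.66749496  0.81702621]
 [ 0.          0.          0.          1.        ]] [-1.38920093 -2.30501601 -0.76996571] [1.55989302 0.5104425  0.66651236]
{'time_s': 0.1, 'q': array([-1.30929860e+00,  1.81479605e-01,  1.60789373e+00, -1.06605130e-05,
        1.35378027e+00, -2.06300356e-01]), 'dq': array([ 0.00180422, -0.0015024 , -0.00247895, -0.00171408, -0.00020406,
       -0.00060589]), 'joint_efforts': array([ 6.20344435e-04, -4.45877123e+01, -3.52239168e+01, -2.59932613e-04,
        4.10600449e-03,  5.13020112e-06]), 'eef_pos': array([ 0.25916458, -0.51273935,  0.2304739 ]), 'eef_rot': array([-7.80033420e-04,  9.72769539e-01,  2.31773197e-01, -2.67396821e-05]), 'wrist_force': array([ 0.39304508, -0.34361988,  0.79994009]), 'torque': array([-0.03722549, -0.00341284, -0.00722612]), 'grasp_force': 0.0, 'opening': 1.0025989032480327}
```

View pics/top0.png

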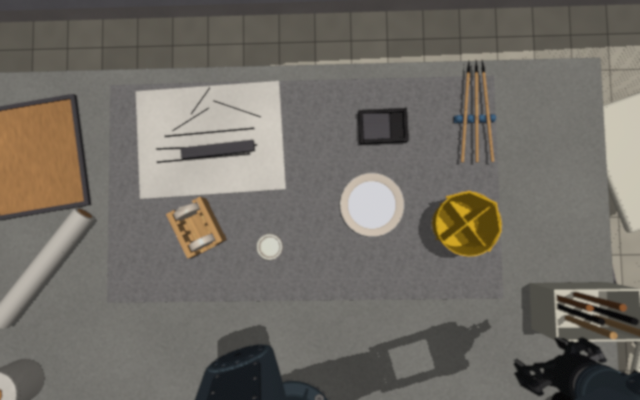

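View pics/side0.png

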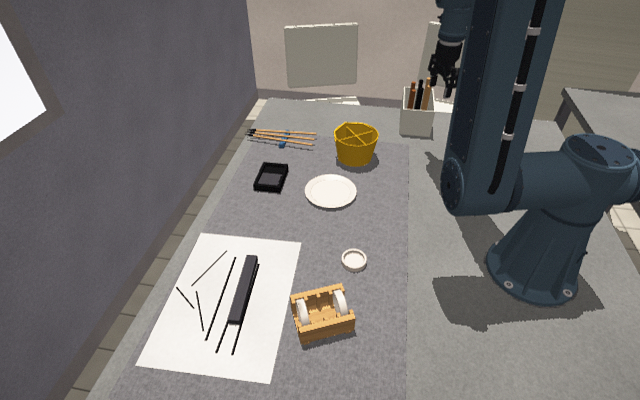

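Top view: plate at (372,205), plain dish at (269,247), rack at (195,228) with dishes near (187,210) and (202,243), inkstone at (383,127), bucket at (468,223). The side view shows the same layout, with the rack at (323,314).

```bash
python3 - <<'E'
from h import *
T=dict(np.load("top0.npz"));S=dict(np.load("side0.npz"))
a=cv2.resize(T["pixels"][185:270,155:235],(400,425),interpolation=cv2.INTER_CUBIC);b=cv2.resize(S["pixels"][275:350,280:365],(400,353),interpolation=cv2.INTER_CUBIC)
b=cv2.copyMakeBorder(b,0,72,0,0,cv2.BORDER_CONSTANT)
cv2.imwrite("pics/crop.png",np.hstack([a,b])[...,::-1])
for n,c,boxes in(("top",T,dict(plate=(335,168,410,242),dish=(252,230,288,264),ink=(352,103,413,149),rack=(160,190,232,264))),("side",S,dict(plate=(300,172,360,212),dish=(336,245,372,275),ink=(250,158,292,195),rack=(286,280,360,347)))):
    p=cloud(c);px=c["pixels"].astype(int)
    for k,(x0,y0,x1,y1) in boxes.items():
        q=p[y0:y1,x0:x1].reshape(-1,3);r=px[y0:y1,x0:x1].reshape(-1,3)
        z0=np.nanpercentile(q[:,2],10); 
        def rect(m,l):
            w=q[m]; 
            if len(w)<6: return
            f=cv2.minAreaRect((w[:,:2]*1000).astype(np.float32)); ce=cv2.minEnclosingCircle((w[:,:2]*1000).astype(np.float32))
            print(n,k,l,len(w),"rect",np.round(f[0],1),np.round(f[1],1),round(f[2],1),"circ",np.round(ce[0],1),round(ce[1],1),"z",np.round(np.nanpercentile(w[:,2],[2,50,98])*1000,1))
        white=(r.min(1)>125)&((r.max(1)-r.min(1))<50)
        if k in("plate","dish"): rect(white,"white"); rect(white&(q[:,2]>.009),"w z>9mm")
        if k=="ink": rect((r.max(1)<60),"dark"); rect(q[:,2]>.015,"z>15")
        if k=="rack":
            rect(q[:,2]>.045,"z>45"); rect((q[:,2]>.045)&(q[:,2]<.062),"45-62")
            m=(q[:,2]>.064); w=q[m]
            if m.sum()>6:
                _,L,_=cv2.kmeans(w[:,:2].astype(np.float32),2,None,(3,50,1e-6),5,2)
                for i in(0,1):
                    mm=m.copy();mm[m]=L[:,0]==i; rect(mm,f"disc{i}")
                    for h in(.074,.083): rect(mm&(q[:,2]>h),f"disc{i}>{h}")
E
```

```text
top plate white 3283 rect [nan nan] [0. 0.] 0.0 circ [ 572.6 -221.2] 87.7 z [-0.9  5.7 14. ]
top plate w z>9mm 810 rect [ 571.6 -217.9] [167.  166.7] 43.9 circ [ 570.7 -218.1] 84.5 z [ 9.1 11.3 15.4]
top dish white 557 rect [464.1  58. ] [70.9 66.1] 80.1 circ [462.9  58.1] 35.9 z [-1.   6.1 19.1]
top dish w z>9mm 187 rect [463.2  57. ] [66.9 66.2] 89.3 circ [463.   57.2] 34.3 z [ 9.8 15.5 19.7]
top ink dark 1087 rect [ 781.2 -251.4] [ 88.1 128.9] 2.7 circ [ 778.7 -250.7] 76.0 z [ 1.2 20.3 27.8]
top ink z>15 1187 rect [ 780.6 -252.1] [ 90.7 130.7] 1.3 circ [ 780.2 -251.7] 77.6 z [15.2 20.5 27.8]
top rack z>45 1233 rect [517.5 245.6] [128.1 102.1] 26.3 circ [517.  244.9] 80.0 z [46.6 56.8 81.2]
top rack 45-62 881 rect [517.5 245.6] [128.1 102.1] 26.3 circ [517.  244.9] 80.0 z [46.2 55.7 60.3]
top rack disc0 172 rect [559.4 265.3] [18.5 58.4] 25.3 circ [558.1 264.7] 29.2 z [64.8 75.3 86.5]
top rack disc0>0.074 100 rect [559.9 264.7] [18.2 36.8] 24.9 circ [560.4 264.8] 18.6 z [74.3 77.5 87.1]
top rack disc0>0.083 14 rect [565.7 267.9] [ 4.7 15.7] 27.9 circ [566.3 268.2] 8.0 z [83.1 85.4 
[... 841 characters left out ...]
5 1485 rect [520.8 246. ] [128.5 103.5] 26.1 circ [520.5 246.7] 80.1 z [46.6 58.1 81.6]
side rack 45-62 1111 rect [520.8 246. ] [128.5 103.5] 26.1 circ [520.5 246.7] 80.1 z [46.3 57.3 61. ]
side rack disc0 180 rect [561.9 268.5] [18.  56.2] 26.4 circ [563.  269.1] 28.5 z [64.7 76.8 87.5]
side rack disc0>0.074 119 rect [562.7 266.9] [17.9 39.8] 25.8 circ [563.  267.5] 20.3 z [74.2 79.2 89.3]
side rack disc0>0.083 19 rect [566.5 271.5] [ 6.7 16.6] 30.0 circ [566.4 271.5] 8.6 z [83.1 86.1 90.9]
side rack disc1 178 rect [481.5 228.1] [18.2 59.2] 26.7 circ [486.1 230.5] 29.6 z [64.5 76.3 81.4]
side rack disc1>0.074 108 rect [481.5 228.2] [18.1 40.3] 24.6 circ [482.9 229.2] 20.7 z [74.3 78.2 81.8]
```

View pics/crop.png

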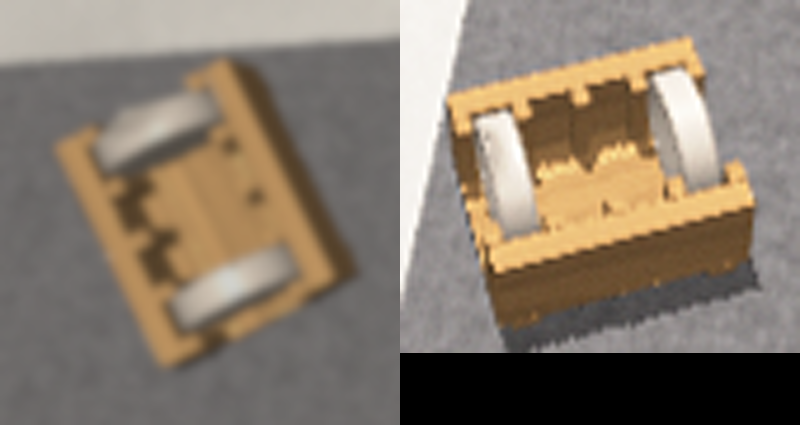

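Crop: the lipped dish is the one in the far slot (left in both crops), around (561, 267) mm. Its lip points (z>83 mm) sit on the outer side, so the hollow faces away from the rack's centre. The rack is at (519, 246) mm, turned 26°. Next I move above the plain dish at (464.5, 57.5) mm.

carry_out([
  [[0.0137,0.038,0,0,0,0,1],[0.0274,0.076,0,0,0,0,1],[0.0411,0.114,0,0,0,0,1],[0.0548,0.152,0,0,0,0,1],[0.0685,0.19,0,0,0,0,1]],
])

```text
time_s: 0.52
eef_pos: [0.3278, -0.3212, 0.2308]
eef_rot: [-0.0, 0.973, 0.231, -0.0]
wrist_force: [0.9, 0.3, -0.4]
opening: 1.0
grasp_force: 0.0
```

carry_out([
  [[0.0137,0.038,0,0,0,0,1],[0.0274,0.076,0,0,0,0,1],[0.0411,0.114,0,0,0,0,1],[0.0548,0.152,0,0,0,0,1],[0.0685,0.19,0,0,0,0,1]],
])

```text
time_s: 0.93
eef_pos: [0.3963, -0.1312, 0.2312]
eef_rot: [0.0, 0.973, 0.232, 0.0]
wrist_force: [1.0, 0.4, 0.3]
opening: 1.001
grasp_force: 0.0
```

carry_out([
  [[0.0137,0.038,-0.02,0,0,0,1],[0.0274,0.076,-0.04,0,0,0,1],[0.0411,0.114,-0.06,0,0,0,1],[0.0548,0.152,-0.08,0,0,0,1],[0.0685,0.19,-0.1,0,0,0,1]],
])

```text
time_s: 1.35
eef_pos: [0.4596, 0.0444, 0.138]
eef_rot: [0.0, 0.973, 0.232, 0.0]
wrist_force: [1.5, 0.1, 0.6]
opening: 0.997
grasp_force: 0.0
```

```bash
python3 - <<'E'
from h import *
o=get_obs(); print(o["time_s"],o["q"],o["eef_pos"],o["eef_rot"],o["wrist_force"])
E
```

```text
1.35 [-1.61528368e-01  3.63684336e-02  1.96963941e+00 -4.11890825e-05
  1.13530234e+00  9.41298179e-01] [0.45964603 0.04444319 0.13796615] [7.16475949e-05 9.72748178e-01 2.31864103e-01 1.23137935e-04] [1.47884691 0.12288613 0.63374786]
```

carry_out([
  [[0,0,-0.03,0,0,0,1],[0,0,-0.065,0,0,0,1],[0,0,-0.1,0,0,0,1],[0,0,-0.12,0,0,0,1],[0,0,-0.131,0,0,0,1]],
])

```text
time_s: 1.77
eef_pos: [0.4569, 0.043, 0.0047]
eef_rot: [-0.001, 0.973, 0.232, -0.003]
wrist_force: [-0.7, 0.0, 0.3]
opening: 0.999
grasp_force: 0.0
```

carry_out([
  [[0,0,0,0,0,0,1],[0,0,0,0,0,0,0.7],[0,0,0,0,0,0,0.7],[0,0,0,0,0,0,0.7],[0,0,0,0,0,0,0.7]],
])

```text
time_s: 2.18
eef_pos: [0.4563, 0.0485, 0.0116]
eef_rot: [-0.006, 0.973, 0.231, -0.003]
wrist_force: [-23.2, 29.1, 50.6]
opening: 0.71
grasp_force: 34.2
```

The tool is short of the target: rows over the 41.7 mm step were cut, and the next call started from the cut pose. I open, back off and look.

carry_out([
  [[0,0,0,0,0,0,0.8],[0,0,0,0,0,0,1],[0,0,0,0,0,0,1],[0,0,0.03,0,0,0,1],[0,0,0.06,0,0,0,1]],
])

```text
time_s: 2.6
eef_pos: [0.4582, 0.0423, 0.0677]
eef_rot: [-0.001, 0.973, 0.231, -0.002]
wrist_force: [1.2, 0.2, 0.4]
opening: 1.001
grasp_force: 0.0
```

```bash
python3 - <<'E'
from h import *
S=snap("side","side1");T=snap("top","top1")
for n,c,(x0,y0,x1,y1) in (("top",T,(240,215,310,280)),("side",S,(320,230,390,290))):
    p=cloud(c)[y0:y1,x0:x1].reshape(-1,3); r=c["pixels"][y0:y1,x0:x1].reshape(-1,3).astype(int)
    m=(r.min(1)>125)&(r.max(1)-r.min(1)<50)&(p[:,2]>.009)&(p[:,2]<.03)
    print(n,m.sum(),cv2.minEnclosingCircle((p[m][:,:2]*1000).astype(np.float32)),np.percentile(p[m][:,2],[5,50,95]))
o=get_obs();print(o["eef_pos"],o["wrist_force"],o["q"])
a=np.vstack([cv2.resize(S["pixels"][215:315,280:440],(640,400)),cv2.resize(T["pixels"][210:290,220:380],(400,200)).copy() if 0 else np.zeros((0,640,3),np.uint8)])
cv2.imwrite("pics/c1.png",a[...,::-1])
E
```

```text
top 28 ((490.9686279296875, 51.33818054199219), 14.944276809692383) [0.01291104 0.0156429  0.01888501]
side 126 ((467.0132751464844, 57.532814025878906), 35.012718200683594) [0.01008574 0.01724779 0.01977421]
[0.46387528 0.04143692 0.07271886] [ 1.07905397 -0.39844797  0.39918779] [-1.66600396e-01  1.50035906e-01  2.00493279e+00 -4.54340406e-05
  9.77041224e-01  9.36927886e-01]
```

View pics/c1.png

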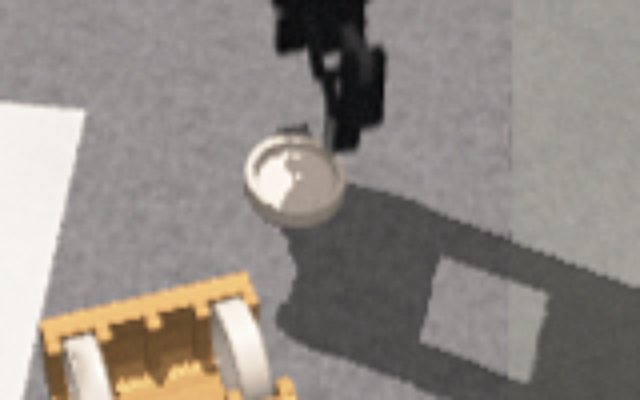

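The dish at crop (295,180) is unmoved and flat, with the open gripper beside and above it. A hold first, to see the settled pose.

carry_out([
  [[0,0,0,0,0,0,1],[0,0,0,0,0,0,1],[0,0,0,0,0,0,1],[0,0,0,0,0,0,1],[0,0,0,0,0,0,1]],
])

```text
time_s: 3.12
eef_pos: [0.4589, 0.0424, 0.067]
eef_rot: [-0.0, 0.973, 0.232, -0.001]
wrist_force: [-0.2, 0.2, -0.1]
opening: 0.999
grasp_force: 0.0
```

carry_out([
  [[0.003,0.008,0,0,0,0,1],[0.006,0.015,0,0,0,0,1],[0.006,0.015,-0.015,0,0,0,1],[0.006,0.015,-0.03,0,0,0,1],[0.006,0.015,-0.04,0,0,0,1]],
])

```text
time_s: 3.53
eef_pos: [0.4654, 0.0583, 0.0267]
eef_rot: [-0.0, 0.973, 0.232, -0.0]
wrist_force: [0.0, -0.5, -0.6]
opening: 0.998
grasp_force: 0.0
```

carry_out([
  [[0,0,-0.01,0,0,0,1],[0,0,-0.02,0,0,0,1],[0,0,-0.027,0,0,0,1],[0,0,-0.027,0,0,0,1],[0,0,-0.027,0,0,0,1]],
])

```text
time_s: 3.95
eef_pos: [0.4654, 0.0574, 0.0005]
eef_rot: [-0.0, 0.973, 0.232, -0.0]
wrist_force: [0.1, 0.1, -0.2]
opening: 1.001
grasp_force: 0.0
```

carry_out([
  [[0,0,0,0,0,0,0.7],[0,0,0,0,0,0,0.7],[0,0,0,0,0,0,0.7],[0,0,0,0,0,0,0.7],[0,0,0,0,0,0,0.7]],
])

```text
time_s: 4.37
eef_pos: [0.4663, 0.0572, 0.0023]
eef_rot: [0.0, 0.973, 0.232, 0.001]
wrist_force: [-3.9, -0.0, 10.5]
opening: 0.762
grasp_force: 64.5
```

carry_out([
  [[0,0,0.005,0,0,0,0.6],[0,0,0.015,0,0,0,0.6],[0,0,0.03,0,0,0,0.6],[0,0,0.05,0,0,0,0.6],[0,0,0.07,0,0,0,0.6]],
])

```text
time_s: 4.78
eef_pos: [0.4653, 0.0574, 0.0721]
eef_rot: [-0.0, 0.973, 0.232, -0.0]
wrist_force: [0.3, -0.8, -0.9]
opening: 0.763
grasp_force: 67.1
```

carry_out([
  [[0.007,-0.018,0,0,0,0,0.6],[0.019,-0.05,0,0,0,0,0.6],[0.032,-0.083,0,0,0,0,0.6],[0.045,-0.116,0,0,0,0,0.6],[0.058,-0.149,0,0,0,0,0.6]],
])

```text
time_s: 5.2
eef_pos: [0.5243, -0.0931, 0.072]
eef_rot: [0.0, 0.973, 0.232, 0.001]
wrist_force: [0.8, 0.7, -1.4]
opening: 0.759
grasp_force: 67.2
```

carry_out([
  [[0.013,-0.033,0,0,0,0,0.6],[0.026,-0.066,0,0,0,0,0.6],[0.039,-0.1,0,0,0,0,0.6],[0.047,-0.119,0,0,0,0,0.6],[0.049,-0.126,0,0,0,0,0.6]],
])

```text
time_s: 5.62
eef_pos: [0.5741, -0.2216, 0.0723]
eef_rot: [0.001, 0.973, 0.23, 0.001]
wrist_force: [-0.4, -0.6, -1.1]
opening: 0.765
grasp_force: 67.2
```

carry_out([
  [[0,0,0,0,0,0,0.6],[0,0,-0.01,0,0,0,0.6],[0,0,-0.02,0,0,0,0.6],[0,0,-0.02,0,0,0,0.6],[0,0,-0.02,0,0,0,0.6]],
])

```text
time_s: 6.03
eef_pos: [0.5712, -0.2155, 0.0492]
eef_rot: [-0.001, 0.973, 0.232, -0.001]
wrist_force: [0.4, -0.8, -0.7]
opening: 0.76
grasp_force: 67.2
```

```bash
cat > disc.py <<'E'
from h import *
def ring(c,x0,y0,x1,y1,zlo,zhi,thr=110):
    p=cloud(c)[y0:y1,x0:x1].reshape(-1,3); r=c["pixels"][y0:y1,x0:x1].reshape(-1,3).astype(int)
    m=(r.min(1)>thr)&(r.max(1)-r.min(1)<50)&(p[:,2]>zlo)&(p[:,2]<zhi); w=p[m]
    (x,y),R=cv2.minEnclosingCircle((w[:,:2]*1000).astype(np.float32))
    return m.sum(),round(x,1),round(y,1),round(R,1),np.round(np.percentile(w[:,2],[5,50,95])*1000,1)
E
python3 - <<'E'
from disc import *
S=snap("side","side2")
print(ring(S,285,150,375,225,.04,.1))
o=get_obs();print(o["eef_pos"],o["wrist_force"],o["opening"],o["grasp_force"])
cv2.imwrite("pics/c2.png",cv2.resize(S["pixels"][120:240,250:410],(640,480))[...,::-1])
E
```

```text
(np.int64(139), 574.2, -213.6, 36.5, array([47.2, 54.1, 65.2]))
[ 0.57194667 -0.21606953  0.05004398] [-0.28609237 -0.27804828 -0.80031349] 0.7626073108223281 67.15790159629054
```

View pics/c2.png

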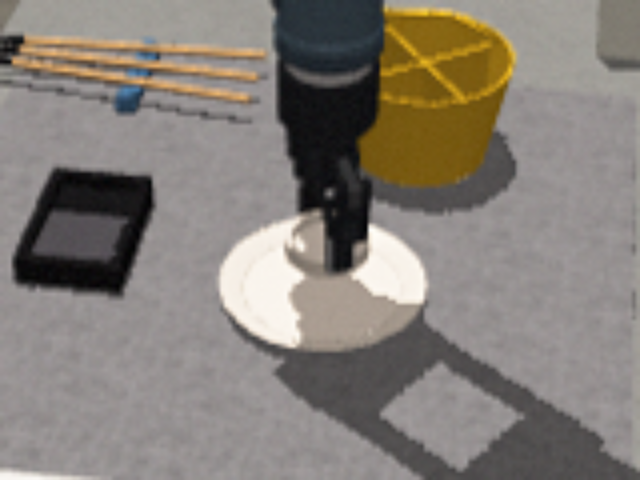

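The dish is held level above the plate (crop 325,240). I nudge y by -2 mm and go down in small steps, watching the force.

carry_out([
  [[0,-0.002,-0.012,0,0,0,0.6],[0,-0.002,-0.024,0,0,0,0.6],[0,-0.002,-0.032,0,0,0,0.6],[0,-0.002,-0.036,0,0,0,0.6],[0,-0.002,-0.036,0,0,0,0.6]],
])

```text
time_s: 6.5
eef_pos: [0.5713, -0.2189, 0.0128]
eef_rot: [-0.001, 0.973, 0.232, -0.001]
wrist_force: [-0.0, -0.2, -1.6]
opening: 0.76
grasp_force: 67.2
```

carry_out([
  [[0,0,-0.001,0,0,0,0.6],[0,0,-0.002,0,0,0,0.6],[0,0,-0.003,0,0,0,0.6],[0,0,-0.003,0,0,0,0.6],[0,0,-0.003,0,0,0,0.6]],
])

```text
time_s: 6.92
eef_pos: [0.5728, -0.2197, 0.0122]
eef_rot: [0.0, 0.973, 0.232, 0.0]
wrist_force: [0.5, 0.2, -0.9]
opening: 0.76
grasp_force: 67.2
```

carry_out([
  [[0,0,-0.001,0,0,0,0.6],[0,0,-0.002,0,0,0,0.6],[0,0,-0.002,0,0,0,0.6],[0,0,-0.002,0,0,0,0.6],[0,0,-0.002,0,0,0,0.6]],
])

```text
time_s: 7.33
eef_pos: [0.5726, -0.2196, 0.0098]
eef_rot: [-0.0, 0.973, 0.232, -0.0]
wrist_force: [-0.2, 0.7, -1.4]
opening: 0.761
grasp_force: 67.2
```

carry_out([
  [[0,0,-0.001,0,0,0,0.6],[0,0,-0.002,0,0,0,0.6],[0,0,-0.002,0,0,0,0.6],[0,0,-0.002,0,0,0,0.6],[0,0,-0.002,0,0,0,0.6]],
])

```text
time_s: 7.75
eef_pos: [0.5728, -0.2197, 0.0084]
eef_rot: [0.0, 0.973, 0.232, 0.0]
wrist_force: [-3.0, 1.2, 5.0]
opening: 0.761
grasp_force: 67.8
```

Contact at about 5 N. Release and lift.

carry_out([
  [[0,0,0,0,0,0,0.85],[0,0,0,0,0,0,1],[0,0,0,0,0,0,1],[0,0,0,0,0,0,1],[0,0,0.01,0,0,0,1]],
])

```text
time_s: 8.17
eef_pos: [0.5711, -0.2187, 0.016]
eef_rot: [-0.001, 0.973, 0.232, -0.001]
wrist_force: [-0.2, 0.7, -0.2]
opening: 0.999
grasp_force: 0.0
```

carry_out([
  [[0,0,0.02,0,0,0,1],[0,0,0.06,0,0,0,1],[0,0,0.1,0,0,0,1],[0,0,0.14,0,0,0,1],[0,0,0.18,0,0,0,1]],
])

```text
time_s: 8.58
eef_pos: [0.5723, -0.2194, 0.2005]
eef_rot: [0.0, 0.973, 0.232, 0.0]
wrist_force: [0.3, -1.0, -0.3]
opening: 1.0
grasp_force: 0.0
```

carry_out([
  [[0,0.03,0.01,0,0,0.12,1],[0,0.07,0.01,0,0,0.24,1],[0,0.11,0.01,0,0,0.36,1],[0,0.15,0.01,0,0,0.48,1],[0,0.19,0.01,0,0,0.6,1]],
])

```text
time_s: 9.0
eef_pos: [0.5724, -0.028, 0.209]
eef_rot: [0.0, 0.859, 0.511, 0.0]
wrist_force: [0.8, -0.1, -0.6]
opening: 1.001
grasp_force: 0.0
```

```bash
python3 - <<'E'
from disc import *
S=snap("side","side3");T=snap("top","top3")
print("plate/dish side",ring(S,295,165,365,215,.009,.0155),ring(S,295,165,365,215,.018,.032))
print("plate/dish top",ring(T,335,165,412,245,.009,.0155),ring(T,335,165,412,245,.018,.032))
o=get_obs();print(o["time_s"],o["q"],o["eef_pos"],o["eef_rot"])
E
```

```text
plate/dish side (np.int64(497), 575.4, -218.9, 85.9, array([ 9.2, 11.7, 14.4])) (np.int64(77), 573.8, -217.4, 35.1, array([18.9, 22.9, 25.5]))
plate/dish top (np.int64(1102), 570.9, -217.9, 84.6, array([ 9.2, 11.1, 14.2])) (np.int64(168), 569.1, -219.6, 34.0, array([19.3, 22. , 25.3]))
9.1 [-0.25019717  0.19594517  1.63634401  0.00203167  1.30935188  0.24293446] [ 0.57208432 -0.02396553  0.20871177] [-7.08540485e-04  8.58442732e-01  5.12908483e-01  6.79353275e-04]
```

The plain dish is on the plate, centred within about 1.5 mm. Before choosing the rack grasp, a free-air tilt test shows how the wrist behaves.

carry_out([
  [[0,0,0.03,0.1,0,0,1],[0,0,0.06,0.22,0,0,1],[0,0,0.09,0.34,0,0,1],[0,0,0.1,0.46,0,0,1],[0,0,0.1,0.58,0,0,1]],
])

```text
time_s: 9.52
eef_pos: [0.5746, -0.0313, 0.3139]
eef_rot: [-0.244, 0.824, 0.489, 0.15]
wrist_force: [0.5, 0.1, -0.0]
opening: 1.0
grasp_force: 0.0
```

```bash
python3 - <<'E'
from h import *
o=get_obs();print(o["time_s"],repr(o["q"]),repr(o["eef_pos"]),repr(o["eef_rot"]))
E
```

```text
9.5167 array([-0.54110825,  0.22992978,  1.48713524,  0.50081896,  1.72185021,
       -0.03936103]) array([ 0.57461616, -0.03126972,  0.31389021]) array([-0.24400826,  0.82417525,  0.48860983,  0.14985176])
```

```bash
cat > kin.py <<'E'
import numpy as np
from scipy.spatial.transform import Rotation as R
from scipy.optimize import least_squares
D=[([-1.30929860e+00,1.81479605e-01,1.60789373,-1.0660513e-05,1.35378027,-.206300356],[.25916458,-.51273935,.2304739],[-7.8e-4,.972769539,.231773197,-2.67e-5]),
([-.161528368,.0363684336,1.96963941,-4.1e-5,1.13530234,.941298179],[.45964603,.04444319,.13796615],[7.16e-5,.972748178,.231864103,1.23e-4]),
([-.1666,.150035906,2.00493279,-4.5e-5,.977041224,.936927886],[.46387528,.04143692,.07271886],None),
([-.25019717,.19594517,1.63634401,.00203167,1.30935188,.24293446],[.57208432,-.02396553,.20871177],[-7.0854e-4,.858442732,.512908483,6.79e-4]),
([-.54110825,.22992978,1.48713524,.50081896,1.72185021,-.03936103],[.57461616,-.03126972,.31389021],[-.24400826,.82417525,.48860983,.14985176])]
qr=lambda w:R.from_quat(np.r_[w[1:],w[0]])
rv=lambda a,t:R.from_rotvec(np.array(a)*t)
def rot(q,ax,s6):
    A=rv([0,0,1],q[0])*rv([0,1,0],q[1]);B=A*rv([0,1,0],q[2]);C=B*rv(ax,q[3]);E=C*rv([0,1,0],q[4]);F=E*rv([0,0,s6],q[5])
    return A,B,C,E,F
if __name__=="__main__":
    for ax in([0,0,1],[0,0,-1],[1,0,0],[-1,0,0],[0,1,0]):
      for s6 in(1,-1):
        T=[(rot(q,ax,s6)[4].inv()*qr(w)) for q,p,w in D if w]
        print(ax,s6,[round((T[0].inv()*t).magnitude(),4) for t in T],T[0].as_rotvec())
E
python3 kin.py
```

```text
[0, 0, 1] 1 [0.0, 0.0, 0.0, 0.0] [-1.15646487e-07 -1.95969238e-08  1.57079633e+00]
[0, 0, 1] -1 [0.0, 2.2952, 0.8985, 0.3339] [-1.11661952e-07  4.29434844e-09  1.15819561e+00]
[0, 0, -1] 1 [0.0, 0.0001, 0.0041, 1.0017] [ 1.92399990e-05 -1.26758613e-05  1.57079173e+00]
[0, 0, -1] -1 [0.0, 2.2952, 0.8995, 1.0024] [ 1.54672052e-05 -1.55745724e-05  1.15819102e+00]
[1, 0, 0] 1 [0.0, 0.0001, 0.0029, 0.7045] [ 1.16960783e-05 -7.74296977e-06  1.57080444e+00]
[1, 0, 0] -1 [0.0, 2.2952, 0.897, 0.483] [ 9.39530522e-06 -9.50258834e-06  1.15820373e+00]
[-1, 0, 0] 1 [0.0, 0.0, 0.0029, 0.7045] [ 7.42828630e-06 -4.95249643e-06  1.57078362e+00]
[-1, 0, 0] -1 [0.0, 2.2952, 0.901, 0.9376] [ 5.96024506e-06 -6.06769682e-06  1.15818291e+00]
[0, 1, 0] 1 [0.0, 0.0001, 0.0029, 0.7045] [1.60422983e-05 3.56255471e-06 1.57079403e+00]
[0, 1, 0] -1 [0.0, 2.2952, 0.899, 0.6867] [1.56542947e-05 1.91398839e-07 1.15819332e+00]
```

```bash
cat > ik.py <<'E'
from kin import *
def fk(q,P):
    h,d1,L1,e,L2,wy,wx,L=P
    A,B,C,E,F=rot(q,[0,0,1],1)
    Z=rv([0,0,1],q[0])
    p=np.array([0,0,h])+Z.apply([0,d1,0])+A.apply([0,0,L1])+B.apply([e,0,L2])+C.apply([wx,wy,0])+E.apply([0,0,L])
    return p,F*rv([0,0,1],np.pi/2)
f=least_squares(lambda P:np.r_[np.concatenate([fk(q,P)[0]-p for q,p,w in D]),1e-4*(P-[.3,0.1,.4,0,.4,0,0,.25])],[.3,.1,.4,0,.4,0,0,.25])
P=f.x
if __name__=="__main__": print(np.round(P,4),np.abs(f.fun[:15]).max())
lo=np.array([-2.99,-.89,.3,-1.14,0,-3.12]);hi=np.array([2.99,2.07,2.58,4.28,2.63,3.12])
def ik(p,Rm,n=30,seed=0):
    rng=np.random.default_rng(seed);best=None
    for i in range(n):
        g=least_squares(lambda q:np.r_[(fk(q,P)[0]-p)*5,(fk(q,P)[1]*Rm.inv()).as_rotvec()],rng.uniform(lo,hi),bounds=(lo,hi))
        if best is None or g.cost<best.cost: best=g
        if best.cost<1e-9: break
    return best.x,best.cost
def frame(z,y):
    return R.from_matrix(np.column_stack([np.cross(y,z),y,z]))
a=np.deg2rad(26.2);xr=np.array([np.cos(a),np.sin(a),0]);yr=np.array([-xr[1],xr[0],0]);O=np.array([.519,.246,0]);k=np.array([0,0,1.])
if __name__=="__main__":
    for s in(1,-1):
        print("grasp",s,*[np.round(v,6) for v in ik(np.array([.5608,.267,.063]),frame(-k,s*xr))])
        for n,c,t in(("-y board",(.028,-.039),yr),("+y board",(.028,.039),-yr),("mid",(.025,0),-xr)):
            C=O+c[0]*xr+c[1]*yr+.067*k
            q,cost=ik(C-.017*t,frame(t,s*k)); W=np.array([0,0,0])
            print(n,s,np.round(q,3),cost,"wristz",round(C[2],3))
E
python3 ik.py
```

```text
[ 0.3134  0.1178  0.4382  0.0855  0.5145 -0.      0.      0.3189] 2.013963401326091e-07
grasp 1 [ 0.253536  0.472279  1.598601 -0.        1.070713 -0.20374 ] 0.0
-y board 1 [-0.275  1.153  1.202  1.005  2.064 -2.502] 3.612154635461739e-25 wristz 0.067
+y board 1 [ 0.824  1.098  1.193 -1.14   1.823  2.372] 0.01695372336580771 wristz 0.067
mid 1 [ 0.33   1.469  0.412 -0.349  2.63   2.809] 0.022454502462407346 wristz 0.067
grasp -1 [0.253536 0.472279 1.598601 0.       1.070713 2.937852] 0.0
-y board -1 [-0.275  1.153  1.202  1.005  2.064  0.64 ] 2.3097949997189197e-23 wristz 0.067
+y board -1 [ 0.824  1.098  1.193 -1.14   1.823 -0.769] 0.016953723365801796 wristz 0.067
mid -1 [ 0.33   1.469  0.412 -0.349  2.63  -0.333] 0.02245450246125358 wristz 0.067
```

The kinematic model fits exactly. The rack's -y board top works as a regrasp stand: q is within range with the tool horizontal. Now I go above the lipped dish with the fingers closing along the rack's x.

carry_out([
  [[0,0.03,0,-0.12,0,0,1],[0,0.065,0,-0.24,0,0,1],[0,0.1,0,-0.36,0,0,1],[0,0.135,0,-0.48,0,0,1],[0,0.165,0,-0.58,0,0,1]],
])

```text
time_s: 9.93
eef_pos: [0.5732, 0.1363, 0.3103]
eef_rot: [0.004, 0.861, 0.508, 0.001]
wrist_force: [1.1, 0.4, 0.1]
opening: 0.999
grasp_force: 0.0
```

carry_out([
  [[0,0.03,-0.01,0,0,0.11,1],[0,0.06,-0.03,0,0,0.22,1],[0,0.09,-0.05,0,0,0.33,1],[0,0.115,-0.07,0,0,0.44,1],[0,0.13,-0.09,0,0,0.55,1]],
])

```text
time_s: 10.35
eef_pos: [0.5724, 0.2678, 0.2177]
eef_rot: [0.0, 0.688, 0.726, 0.001]
wrist_force: [0.5, -0.5, 0.2]
opening: 0.997
grasp_force: 0.0
```

carry_out([
  [[0,0,0,0,0,0.11,1],[0,0,0,0,0,0.22,1],[0,0,0,0,0,0.33,1],[0,0,0,0,0,0.41,1],[0,0,0,0,0,0.41,1]],
])

```text
time_s: 10.77
eef_pos: [0.5729, 0.265, 0.2183]
eef_rot: [0.0, 0.528, 0.849, 0.0]
wrist_force: [0.9, -0.6, -0.8]
opening: 0.999
grasp_force: 0.0
```

carry_out([
  [[0,0,0,0,0,0,1],[0,0,0,0,0,0,1],[0,0,0,0,0,0,1],[0,0,0,0,0,0,1],[0,0,0,0,0,0,1]],
])

```text
time_s: 11.18
eef_pos: [0.5726, 0.2653, 0.2179]
eef_rot: [0.0, 0.529, 0.849, -0.0]
wrist_force: [-0.8, 0.7, -0.3]
opening: 1.004
grasp_force: 0.0
```

```bash
cat > st.py <<'E'
from ik import *
from bench import get_obs
o=get_obs();F=qr(o["eef_rot"]).as_matrix()
print(round(o["time_s"],2),np.round(o["q"],3),"tcp",np.round(o["eef_pos"],4),"y",np.round(F[:,1],3),"z",np.round(F[:,2],3),"yaw_y",round(np.degrees(np.arctan2(F[1,1],F[0,1])),2),"F",np.round(o["wrist_force"],1),"op",round(o["opening"],3),round(o["grasp_force"],1))
d=np.array(o["eef_pos"])-O; print("rack frame",np.round([d@xr,d@yr,d[2]],4))
E
python3 st.py
```

```text
11.18 [ 0.246  0.315  1.471 -0.     1.356 -0.21 ] tcp [0.5726 0.2653 0.2179] y [ 0.898  0.44  -0.   ] z [ 0. -0. -1.] yaw_y 26.13 F [-0.8  0.7 -0.3] op 1.004 0.0
rack frame [ 0.0566 -0.0064  0.2179]
```

carry_out([
  [[-0.006,0.0005,0,0,0,0,0.5],[-0.012,0.001,0,0,0,0,0.5],[-0.012,0.001,-0.03,0,0,0,0.5],[-0.012,0.001,-0.065,0,0,0,0.5],[-0.012,0.001,-0.09,0,0,0,0.5]],
])

```text
time_s: 11.6
eef_pos: [0.5592, 0.2664, 0.126]
eef_rot: [-0.0, 0.528, 0.849, -0.0]
wrist_force: [-0.6, 0.3, -1.1]
opening: 0.498
grasp_force: 0.0
```

carry_out([
  [[0,0,-0.02,0,0,0,0.5],[0,0,-0.04,0,0,0,0.5],[0,0,-0.055,0,0,0,0.5],[0,0,-0.065,0,0,0,0.5],[0,0,-0.065,0,0,0,0.5]],
])

```text
time_s: 12.02
eef_pos: [0.5584, 0.266, 0.0604]
eef_rot: [-0.002, 0.529, 0.849, -0.002]
wrist_force: [-1.6, 0.6, -1.0]
opening: 0.5
grasp_force: 0.0
```

carry_out([
  [[0,0,0,0,0,0,0.5],[0,0,0,0,0,0,0.4],[0,0,0,0,0,0,0.3],[0,0,0,0,0,0,0.25],[0,0,0,0,0,0,0.2]],
])

```text
time_s: 12.43
eef_pos: [0.5609, 0.2665, 0.0641]
eef_rot: [0.0, 0.529, 0.849, 0.0]
wrist_force: [-2.4, -0.9, 5.5]
opening: 0.208
grasp_force: 25.5
```

carry_out([
  [[0,0,0,0,0,0,0.1],[0,0,0,0,0,0,0.05],[0,0,0,0,0,0,0.05],[0,0,0,0,0,0,0.05],[0,0,0,0,0,0,0.05]],
])

```text
time_s: 12.85
eef_pos: [0.5608, 0.2664, 0.0643]
eef_rot: [0.0, 0.529, 0.849, 0.0]
wrist_force: [-3.4, -1.8, 7.1]
opening: 0.199
grasp_force: 58.0
```

```bash
python3 st.py
```

```text
12.85 [ 0.253  0.47   1.599 -0.     1.072 -0.204] tcp [0.5608 0.2664 0.0643] y [0.897 0.441 0.   ] z [ 0. -0. -1.] yaw_y 26.19 F [-3.4 -1.8  7.1] op 0.199 58.0
rack frame [ 0.0465 -0.0002  0.0643]
```

Grip is good. Lift straight up.

carry_out([
  [[0,0,0.008,0,0,0,0.05],[0,0,0.018,0,0,0,0.05],[0,0,0.03,0,0,0,0.05],[0,0,0.045,0,0,0,0.05],[0,0,0.06,0,0,0,0.05]],
])

```text
time_s: 13.27
eef_pos: [0.5608, 0.2665, 0.1245]
eef_rot: [0.0, 0.529, 0.849, 0.0]
wrist_force: [-0.6, 0.5, -1.1]
opening: 0.197
grasp_force: 58.5
```

carry_out([
  [[0,0,0.02,0,0,0,0.05],[0,0,0.05,0,0,0,0.05],[0,0,0.08,0,0,0,0.05],[0,0,0.1,0,0,0,0.05],[0,0,0.11,0,0,0,0.05]],
])

```text
time_s: 13.68
eef_pos: [0.5624, 0.2669, 0.2382]
eef_rot: [0.002, 0.529, 0.849, 0.003]
wrist_force: [0.1, -0.2, -0.1]
opening: 0.196
grasp_force: 58.5
```

```bash
python3 st.py; python3 - <<'E'
from ik import *
# path: tool from down/yaw26.2 to horizontal t=yr,y=+k, at TCP above lay spot, z=.23
S=frame(-k,xr);
C=O+.028*xr-.039*yr
Rg=frame(yr,k)
rvv=(Rg*S.inv()).as_rotvec();print("total rotvec",rvv,np.linalg.norm(rvv))
# A: tilt about -yr by 90 (tool z->xr), B: yaw +90
q=np.array([.253,.4,1.5,0,1.2,-.204])
for nm,seq in(("direct",[R.from_rotvec(rvv*i/20)*S for i in range(21)]),("tilt-yaw",[R.from_rotvec(-yr*np.pi/2*i/10)*S for i in range(11)]+[R.from_rotvec(k*np.pi/2*i/10)*frame(xr,k) for i in range(1,11)])):
  qq=q;out=[]
  for i,Rm in enumerate(seq):
    u=i/20; p=(1-u)*np.array([.561,.266,.234])+u*(C-.017*yr+[0,0,.23])
    g=least_squares(lambda q:np.r_[(fk(q,P)[0]-p)*5,(fk(q,P)[1]*Rm.inv()).as_rotvec()],np.clip(qq,lo+1e-6,hi-1e-6),bounds=(lo,hi));qq=g.x;out.append((i,round(g.cost,5),np.round(qq,2)))
  print(nm);[print(*x) for x in out[::4]];print("maxcost",max(x[1] for x in out))
E
```

```text
13.68 [ 0.253  0.275  1.48   0.     1.38  -0.204] tcp [0.5624 0.2669 0.2382] y [0.897 0.441 0.007] z [ 0.007  0.002 -1.   ] yaw_y 26.19 F [ 0.1 -0.2 -0.1] op 0.196 58.5
rack frame [ 0.0482 -0.0004  0.2382]
total rotvec [ 1.61883313 -0.55109575  1.20919958] 2.0943951023931957
direct
0 0.0 [ 0.25  0.28  1.48 -0.    1.38 -0.21]
4 0.0 [ 0.06  0.17  1.66  0.35  1.24 -0.74]
8 0.0 [-0.14  0.2   1.73  0.7   1.33 -1.31]
12 0.0 [-0.27  0.37  1.69  0.92  1.56 -1.77]
16 0.0 [-0.31  0.62  1.54  1.03  1.85 -2.09]
20 0.0 [-0.28  0.87  1.32  1.09  2.15 -2.33]
maxcost 0.0
tilt-yaw
0 0.0 [ 0.25  0.28  1.48 -0.    1.38 -0.21]
4 0.0 [ 0.13 -0.09  2.01  0.32  0.64 -0.53]
8 0.0 [-0.03 -0.05  2.39  2.26  0.61 -2.52]
12 0.0 [-0.33  0.35  2.3   1.99  1.36 -2.7 ]
16 0.0 [-0.41  0.58  1.86  1.39  1.72 -2.45]
20 0.0 [-0.28  0.87  1.32  1.09  2.15 -2.33]
maxcost 0.0
```

carry_out([
  [[0,-0.003,0.001,0.0809,-0.0276,0.0605,0.05],[0,-0.006,0.002,0.1619,-0.0551,0.1209,0.05],[0.001,-0.009,0.003,0.2428,-0.0827,0.1814,0.05],[0.001,-0.012,0.004,0.3238,-0.1102,0.2418,0.05],[0.002,-0.0145,0.004,0.4047,-0.1378,0.3023,0.05]],
])

```text
time_s: 14.1
eef_pos: [0.5624, 0.2519, 0.2378]
eef_rot: [-0.047, 0.382, 0.899, 0.208]
wrist_force: [0.7, -0.3, -1.4]
opening: 0.198
grasp_force: 58.6
```

carry_out([
  [[0,-0.003,0.001,0.0809,-0.0276,0.0605,0.05],[0,-0.006,0.002,0.1619,-0.0551,0.1209,0.05],[0.001,-0.009,0.003,0.2428,-0.0827,0.1814,0.05],[0.001,-0.012,0.004,0.3238,-0.1102,0.2418,0.05],[0.002,-0.0145,0.004,0.4047,-0.1378,0.3023,0.05]],
])

```text
time_s: 14.52
eef_pos: [0.5646, 0.2368, 0.2416]
eef_rot: [-0.092, 0.211, 0.887, 0.399]
wrist_force: [-0.3, -0.5, -1.4]
opening: 0.199
grasp_force: 58.6
```

carry_out([
  [[0,-0.003,0.001,0.0809,-0.0276,0.0605,0.05],[0,-0.006,0.002,0.1619,-0.0551,0.1209,0.05],[0.001,-0.009,0.003,0.2428,-0.0827,0.1814,0.05],[0.001,-0.012,0.004,0.3238,-0.1102,0.2418,0.05],[0.002,-0.0145,0.004,0.4047,-0.1378,0.3023,0.05]],
])

```text
time_s: 14.93
eef_pos: [0.5667, 0.222, 0.245]
eef_rot: [-0.131, 0.026, 0.815, 0.564]
wrist_force: [-0.4, 0.2, -0.8]
opening: 0.201
grasp_force: 58.7
```

carry_out([
  [[0,-0.003,0.001,0.0809,-0.0276,0.0605,0.05],[0,-0.006,0.002,0.1619,-0.0551,0.1209,0.05],[0.001,-0.009,0.003,0.2428,-0.0827,0.1814,0.05],[0.001,-0.012,0.004,0.3238,-0.1102,0.2418,0.05],[0.002,-0.0145,0.004,0.4047,-0.1378,0.3023,0.05]],
])

```text
time_s: 15.35
eef_pos: [0.5688, 0.2075, 0.2485]
eef_rot: [-0.16, -0.161, 0.687, 0.69]
wrist_force: [0.7, 0.3, -1.0]
opening: 0.195
grasp_force: 58.8
```

carry_out([
  [[0,0,0,0,0,0,0.05],[0,0,0,0,0,0,0.05],[0,0,0,0,0,0,0.05],[0,0,0,0,0,0,0.05],[0,0,0,0,0,0,0.05]],
])

```text
time_s: 15.77
eef_pos: [0.5687, 0.2083, 0.2502]
eef_rot: [-0.159, -0.16, 0.69, 0.688]
wrist_force: [0.2, 0.3, -0.3]
opening: 0.193
grasp_force: 58.9
```

```bash
python3 st.py; python3 - <<'E'
from h import *
from ik import O,xr,yr
S=snap("side","side4");T=snap("top","top4"); o=get_obs(); W=np.array(o["eef_pos"])
for n,c in(("side",S),("top",T)):
    p=cloud(c).reshape(-1,3)
    d=p-W; t=d@yr; s=d@xr
    # min z of robot relative to TCP z, by distance behind TCP
    for b in range(-420,60,40):
        m=(t*1000>b)&(t*1000<=b+40)&(abs(s)<.09)&(p[:,2]>.13)&(p[:,2]<.45)
        if m.sum()>3: print(n,b,m.sum(),"dz",np.round(np.nanpercentile(d[m][:,2],[1,99])*1000),"s",np.round(np.percentile(s[m],[1,99])*1000))
cv2.imwrite("pics/s4.png",cv2.resize(S["pixels"][120:400,200:560],(720,560))[...,::-1])
E
```

```text
15.77 [-0.275  0.832  1.329  1.105  2.157 -2.306] tcp [0.5687 0.2083 0.2502] y [-0.002  0.002  1.   ] z [-0.441  0.898 -0.002] yaw_y 135.76 F [ 0.2  0.3 -0.3] op 0.193 58.9
rack frame [ 0.0279 -0.0557  0.2502]
side -380 53 dz [-5. 74.] s [-59.  67.]
side -340 447 dz [ -5. 106.] s [-74.  73.]
side -300 957 dz [-15. 140.] s [-81.  65.]
side -260 1136 dz [-18. 154.] s [-88.  44.]
side -220 1121 dz [  3. 160.] s [-88.  39.]
side -180 502 dz [  4. 157.] s [-89.  39.]
side -140 388 dz [-31.  39.] s [-33.  38.]
side -100 396 dz [-54.  65.] s [-12.  21.]
side -60 281 dz [-31.  47.] s [-11.  14.]
side -20 509 dz [-5. 23.] s [-29.  34.]
side 20 407 dz [-9. 10.] s [-28.  36.]
top -380 523 dz [-29.  71.] s [-68.  59.]
top -340 1462 dz [ -7. 106.] s [-87.  67.]
top -300 1417 dz [ -9. 144.] s [-89.  59.]
top -260 1203 dz [ 12. 154.] s [-89.  41.]
top -220 963 dz [ 15. 156.] s [-89.  33.]
top -180 734 dz [ -4. 132.] s [-83.  32.]
top -140 488 dz [-24.  47.] s [-38.  30.]
top -100 452 dz [-56.  64.] s [-21.  16.]
top -60 283 dz [-39.  45.] s [-15.  10.]
top -20 456 dz [-11.  22.] s [-34.  31.]
top 20 467 dz [-8.  9.] s [-33.  31.]
```

View pics/s4.png

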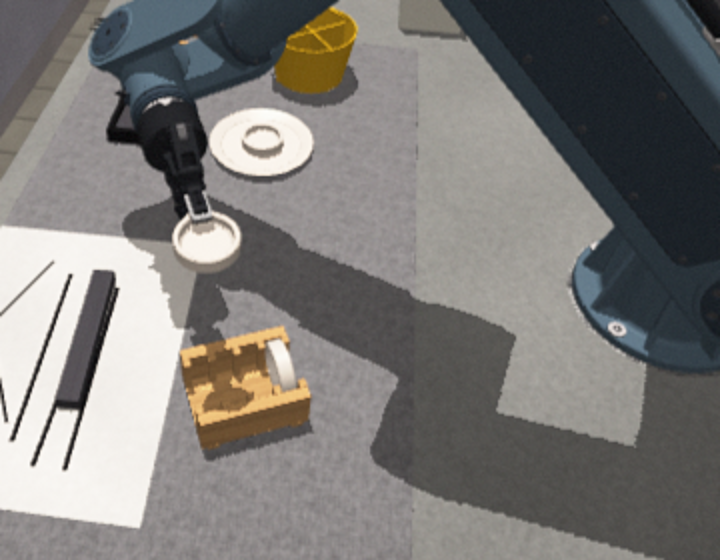

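The dish is held level, hollow up, at view (207,240), with the rack at (245,390) and the rack dish still in place. I tilt the tool 5° nose down to keep the wrist clear of the table, then descend towards the rack's -y board.

carry_out([
  [[0,0,-0.02,-0.0196,-0.0096,0,0.05],[0,0,-0.045,-0.0391,-0.0192,0,0.05],[0,0,-0.075,-0.0587,-0.0288,0,0.05],[0,0,-0.105,-0.0783,-0.0384,0,0.05],[0,0,-0.125,-0.0783,-0.0384,0,0.05]],
])

```text
time_s: 16.28
eef_pos: [0.5685, 0.2084, 0.1225]
eef_rot: [-0.153, -0.167, 0.719, 0.657]
wrist_force: [0.9, 0.9, -0.5]
opening: 0.196
grasp_force: 58.9
```

carry_out([
  [[0,0,-0.01,0,0,0,0.05],[0,0,-0.02,0,0,0,0.05],[0,0,-0.03,0,0,0,0.05],[0,0,-0.035,0,0,0,0.05],[0,0,-0.035,0,0,0,0.05]],
])

```text
time_s: 16.7
eef_pos: [0.5685, 0.2084, 0.0883]
eef_rot: [-0.153, -0.167, 0.718, 0.658]
wrist_force: [0.0, 0.5, -0.7]
opening: 0.195
grasp_force: 58.9
```

```bash
python3 st.py; python3 - <<'E'
from h import *
S=snap("side","side5")
cv2.imwrite("pics/s5.png",cv2.resize(S["pixels"][180:360,230:430],(666,600))[...,::-1])
E
```

```text
16.7 [-0.274  1.061  1.254  0.965  2.016 -2.488] tcp [0.5685 0.2084 0.0883] y [-0.037  0.078  0.996] z [-0.44   0.894 -0.087] yaw_y 115.56 F [ 0.   0.5 -0.7] op 0.195 58.9
rack frame [ 0.0278 -0.0555  0.0883]
```

View pics/s5.png

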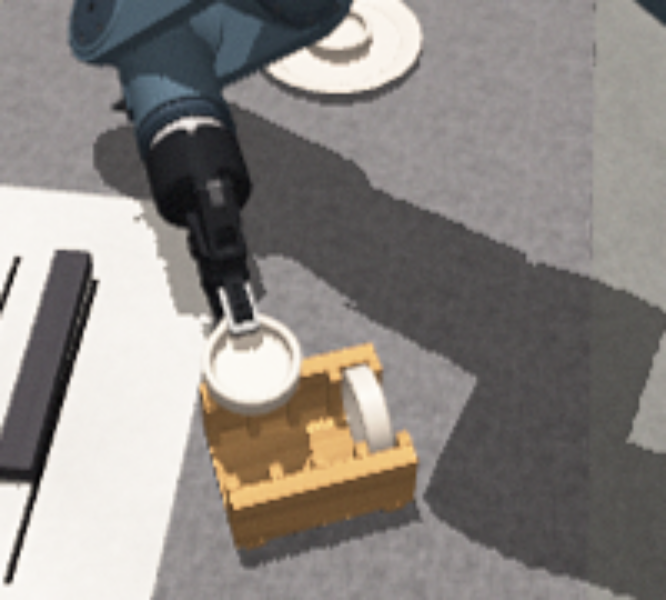

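The dish sits above the -y board crest at view (250,365), clear of the rack dish at (365,405), and the wrist is well above the table. I go down the last millimetres on force.

carry_out([
  [[0,0,-0.005,0,0,0,0.05],[0,0,-0.009,0,0,0,0.05],[0,0,-0.012,0,0,0,0.05],[0,0,-0.014,0,0,0,0.05],[0,0,-0.015,0,0,0,0.05]],
])

```text
time_s: 17.17
eef_pos: [0.5685, 0.2084, 0.0735]
eef_rot: [-0.153, -0.167, 0.718, 0.658]
wrist_force: [0.4, 0.2, -0.7]
opening: 0.196
grasp_force: 58.9
```

carry_out([
  [[0,0,-0.001,0,0,0,0.05],[0,0,-0.002,0,0,0,0.05],[0,0,-0.002,0,0,0,0.05],[0,0,-0.002,0,0,0,0.05],[0,0,-0.002,0,0,0,0.05]],
])

```text
time_s: 17.58
eef_pos: [0.5687, 0.2084, 0.0719]
eef_rot: [-0.153, -0.167, 0.718, 0.658]
wrist_force: [0.5, 0.6, -0.7]
opening: 0.197
grasp_force: 58.9
```

carry_out([
  [[0,0,-0.001,0,0,0,0.05],[0,0,-0.002,0,0,0,0.05],[0,0,-0.002,0,0,0,0.05],[0,0,-0.002,0,0,0,0.05],[0,0,-0.002,0,0,0,0.05]],
])

```text
time_s: 18.0
eef_pos: [0.5687, 0.2084, 0.0701]
eef_rot: [-0.153, -0.167, 0.718, 0.658]
wrist_force: [-0.1, -0.4, 0.7]
opening: 0.199
grasp_force: 58.4
```

carry_out([
  [[0,0,-0.0005,0,0,0,0.05],[0,0,-0.001,0,0,0,0.05],[0,0,-0.001,0,0,0,0.05],[0,0,-0.001,0,0,0,0.05],[0,0,-0.001,0,0,0,0.05]],
])

```text
time_s: 18.42
eef_pos: [0.5687, 0.2083, 0.0698]
eef_rot: [-0.153, -0.167, 0.718, 0.659]
wrist_force: [-0.6, -0.5, 4.3]
opening: 0.196
grasp_force: 58.0
```

carry_out([
  [[0,0,-0.0004,0.013,0.0066,0,0.05],[0,0,-0.0008,0.0269,0.0132,0,0.05],[0,0,-0.0008,0.0269,0.0132,0,0.05],[0,0,-0.0008,0.0269,0.0132,0,0.05],[0,0,-0.0008,0.0269,0.0132,0,0.05]],
])

```text
time_s: 18.83
eef_pos: [0.5688, 0.2082, 0.0685]
eef_rot: [-0.156, -0.165, 0.707, 0.67]
wrist_force: [0.2, -1.4, 5.6]
opening: 0.194
grasp_force: 58.4
```

carry_out([
  [[0,0,0,0,0,0,0.22],[0,0,0,0,0,0,0.25],[0,0,0,0,0,0,0.29],[0,0,0,0,0,0,0.33],[0,0,0,0,0,0,0.36]],
])

```text
time_s: 19.25
eef_pos: [0.5684, 0.2085, 0.0676]
eef_rot: [-0.156, -0.164, 0.708, 0.669]
wrist_force: [0.3, 0.4, 0.2]
opening: 0.355
grasp_force: 0.0
```

```bash
python3 st.py; python3 - <<'E'
from disc import *
S=snap("side","side6");print(ring(S,285,270,340,320,.066,.09))
E
```

```text
19.25 [-0.274  1.117  1.225  0.973  2.025 -2.505] tcp [0.5684 0.2085 0.0676] y [-0.024  0.052  0.998] z [-0.441  0.896 -0.057] yaw_y 115.32 F [0.3 0.4 0.2] op 0.355 0.0
rack frame [ 0.0278 -0.0554  0.0676]
(np.int64(339), 535.3, 226.6, 61.1, array([66.4, 75.1, 87.7]))
```

carry_out([
  [[0.0022,-0.0045,0.0003,0,0,0,0.36],[0.0066,-0.0134,0.0009,0,0,0,0.36],[0.0132,-0.0269,0.0017,0,0,0,0.36],[0.0221,-0.0448,0.0029,0,0,0,0.36],[0.0309,-0.0627,0.004,0,0,0,0.36]],
])

```text
time_s: 19.72
eef_pos: [0.6001, 0.1445, 0.0723]
eef_rot: [-0.156, -0.165, 0.708, 0.669]
wrist_force: [0.6, 0.8, -0.4]
opening: 0.358
grasp_force: 0.0
```

```bash
python3 st.py; cat > lay.py <<'E'
from disc import *
from ik import O,xr,yr
import sys
for n,box in(("side",(275,265,345,330)),("top",(160,185,240,265))):
    c=snap(n,n+sys.argv[1]);x0,y0,x1,y1=box
    p=cloud(c)[y0:y1,x0:x1].reshape(-1,3);r=c["pixels"][y0:y1,x0:x1].reshape(-1,3).astype(int);d=p-O
    m=(r.min(1)>110)&(r.max(1)-r.min(1)<50)&(p[:,2]>.066)&(p[:,2]<.095)&(d@xr>-.02)
    w=p[m]; 
    # fit circle r=34 robustly to outer boundary (hull)
    h=cv2.convexHull((w[:,:2]*1000).astype(np.float32))[:,0]
    from scipy.optimize import least_squares
    f=least_squares(lambda c:np.hypot(*(h-c).T)-34,h.mean(0),loss="soft_l1",f_scale=1.)
    rr=np.hypot(*(w[:,:2]*1000-f.x).T); L=w[rr>37][:,:2]*1000
    v=L.mean(0)-f.x if len(L) else np.zeros(2)
    A=np.c_[w[:,:2]-w[:,:2].mean(0),np.ones(len(w))]; s=np.linalg.lstsq(A,w[:,2],rcond=None)[0]
    e=np.r_[f.x/1000,0]-O
    print(n,m.sum(),"centre",np.round(f.x,1),"rack",np.round([e@xr*1e3,e@yr*1e3],1),"z",np.round(np.percentile(w[:,2],[5,50,95])*1e3,1),"lip n",len(L),"dir",round(np.degrees(np.arctan2(v[1],v[0])),1),"slope deg",np.round(np.degrees(s[:2]),1))
E
python3 lay.py 7
```

```text
19.72 [-0.345  1.169  1.094  0.944  2.113 -2.467] tcp [0.6001 0.1445 0.0723] y [-0.025  0.052  0.998] z [-0.441  0.896 -0.057] yaw_y 115.94 F [ 0.6  0.8 -0.4] op 0.358 0.0
rack frame [ 0.0279 -0.1269  0.0723]
side 292 centre [562.9 226.1] rack [ 30.6 -37.2] z [66.7 74.8 77.4] lip n 20 dir -63.9 slope deg [-0.5  1.9]
top 251 centre [561.5 222. ] rack [ 27.5 -40.3] z [67.9 73.8 93.7] lip n 40 dir -64.1 slope deg [ 4.  -7.3]
```

The dish lies flat on the rack board at (562, 224) mm with its lip at -64°. I raise the tool and work out the turn back to pointing down.

carry_out([
  [[0.004,-0.008,0.02,0,0,0,0.5],[0.004,-0.008,0.055,0,0,0,0.7],[0.004,-0.008,0.09,0,0,0,1],[0.004,-0.008,0.125,0,0,0,1],[0.004,-0.008,0.16,0,0,0,1]],
])

```text
time_s: 20.23
eef_pos: [0.6032, 0.1376, 0.2334]
eef_rot: [-0.156, -0.164, 0.708, 0.669]
wrist_force: [0.1, -0.8, 0.2]
opening: 0.992
grasp_force: 0.0
```

```bash
python3 st.py; python3 - <<'E'
from ik import *
from bench import get_obs
c=qr(get_obs()["eef_rot"]); r=(frame(-k,xr)*c.inv()).as_rotvec(); print(r,np.linalg.norm(r),r/20)
# nearby check of path
o=get_obs();qq=np.array(o["q"]);p0=np.array(o["eef_pos"]);p1=np.array([.5618,.2238,.22])
for i in range(21):
    p=p0+(p1-p0)*i/20;Rm=R.from_rotvec(r*i/20)*c
    g=least_squares(lambda q:np.r_[(fk(q,P)[0]-p)*5,(fk(q,P)[1]*Rm.inv()).as_rotvec()],np.clip(qq,lo+1e-6,hi-1e-6),bounds=(lo,hi));qq=g.x
    if i%5==0 or g.cost>1e-6:print(i,g.cost,np.round(qq,2))
print(p1-p0)
E
```

```text
20.23 [-0.352  0.91   1.183  1.034  2.212 -2.299] tcp [0.6032 0.1376 0.2334] y [-0.024  0.051  0.998] z [-0.441  0.896 -0.057] yaw_y 115.36 F [ 0.1 -0.8  0.2] op 0.992 0.0
rack frame [ 0.0277 -0.1344  0.2334]
[-1.56275574  0.53136894 -1.23480856] 2.06138561065234 [-0.07813779  0.02656845 -0.06174043]
0 6.298120676834304e-25 [-0.35  0.91  1.18  1.03  2.21 -2.3 ]
5 4.981680552594613e-21 [-0.38  0.6   1.48  0.93  1.83 -2.03]
10 5.6019595686704655e-18 [-0.29  0.31  1.67  0.77  1.48 -1.6 ]
15 4.0908774245226485e-29 [-0.08  0.17  1.69  0.43  1.27 -0.97]
20 5.071228320010594e-29 [ 0.18  0.26  1.54  0.    1.35 -0.27]
[-0.04143449  0.08615625 -0.01344261]
```

carry_out([
  [[-0.002,0.004,0,-0.0781,0.0266,-0.0617,1],[-0.004,0.009,0,-0.1563,0.0531,-0.1235,1],[-0.006,0.013,0,-0.2344,0.0797,-0.1852,1],[-0.008,0.017,0,-0.3126,0.1063,-0.247,1],[-0.0104,0.0215,0,-0.3907,0.1328,-0.3087,1]],
])

```text
time_s: 20.65
eef_pos: [0.593, 0.1588, 0.2319]
eef_rot: [-0.126, 0.025, 0.83, 0.543]
wrist_force: [0.7, 0.9, -1.0]
opening: 0.999
grasp_force: 0.0
```

carry_out([
  [[-0.002,0.004,0,-0.0781,0.0266,-0.0617,1],[-0.004,0.009,0,-0.1563,0.0531,-0.1235,1],[-0.006,0.013,0,-0.2344,0.0797,-0.1852,1],[-0.008,0.017,0,-0.3126,0.1063,-0.247,1],[-0.0104,0.0215,0,-0.3907,0.1328,-0.3087,1]],
])

```text
time_s: 21.07
eef_pos: [0.5825, 0.1804, 0.2323]
eef_rot: [-0.089, 0.211, 0.895, 0.383]
wrist_force: [1.1, 0.2, 0.7]
opening: 1.001
grasp_force: 0.0
```

carry_out([
  [[-0.002,0.004,0,-0.0781,0.0266,-0.0617,1],[-0.004,0.009,0,-0.1563,0.0531,-0.1235,1],[-0.006,0.013,0,-0.2344,0.0797,-0.1852,1],[-0.008,0.017,0,-0.3126,0.1063,-0.247,1],[-0.0104,0.0215,0,-0.3907,0.1328,-0.3087,1]],
])

```text
time_s: 21.48
eef_pos: [0.5721, 0.2021, 0.2328]
eef_rot: [-0.045, 0.383, 0.901, 0.197]
wrist_force: [0.2, 0.1, 0.2]
opening: 0.997
grasp_force: 0.0
```

carry_out([
  [[-0.002,0.004,0,-0.0781,0.0266,-0.0617,1],[-0.004,0.009,0,-0.1563,0.0531,-0.1235,1],[-0.006,0.013,0,-0.2344,0.0797,-0.1852,1],[-0.008,0.017,0,-0.3126,0.1063,-0.247,1],[-0.0104,0.0215,0,-0.3907,0.1328,-0.3087,1]],
])

```text
time_s: 21.9
eef_pos: [0.5617, 0.224, 0.233]
eef_rot: [0.001, 0.53, 0.848, -0.002]
wrist_force: [0.2, 0.3, -0.2]
opening: 1.002
grasp_force: 0.0
```

carry_out([
  [[0,0,-0.02,0,0,0,1],[0,0,-0.04,0,0,0,1],[0,0,-0.05,0,0,0,1],[0,0,-0.05,0,0,0,1],[0,0,-0.05,0,0,0,1]],
])

```text
time_s: 22.32
eef_pos: [0.5615, 0.2234, 0.1817]
eef_rot: [-0.001, 0.528, 0.849, -0.001]
wrist_force: [0.7, 0.4, -0.2]
opening: 1.001
grasp_force: 0.0
```

```bash
python3 st.py; python3 lay.py 8
```

```text
22.32 [ 0.183  0.293  1.575 -0.     1.276 -0.275] tcp [0.5615 0.2234 0.1817] y [ 0.897  0.442 -0.002] z [-0.002 -0.    -1.   ] yaw_y 26.22 F [ 0.7  0.4 -0.2] op 1.001 0.0
rack frame [ 0.0281 -0.039   0.1817]
side 306 centre [563.2 225.7] rack [ 30.7 -37.7] z [66.5 74.6 77.4] lip n 17 dir -66.7 slope deg [-1.1  1.2]
top 188 centre [561.7 221.9] rack [ 27.6 -40.5] z [66.9 73.1 76.3] lip n 8 dir -60.7 slope deg [ 0.1 -1.2]
```

carry_out([
  [[0.0005,0,-0.02,0,0,0,1],[0.0005,0,-0.045,0,0,0,1],[0.0005,0,-0.07,0,0,0,1],[0.0005,0,-0.085,0,0,0,1],[0.0005,0,-0.095,0,0,0,1]],
])

```text
time_s: 22.83
eef_pos: [0.5622, 0.2233, 0.0862]
eef_rot: [-0.0, 0.528, 0.849, -0.0]
wrist_force: [-0.5, 0.9, -0.2]
opening: 1.0
grasp_force: 0.0
```

carry_out([
  [[0,0,-0.01,0,0,0,1],[0,0,-0.02,0,0,0,1],[0,0,-0.028,0,0,0,1],[0,0,-0.028,0,0,0,1],[0,0,-0.028,0,0,0,1]],
])

```text
time_s: 23.25
eef_pos: [0.5625, 0.2237, 0.0591]
eef_rot: [-0.0, 0.528, 0.849, -0.0]
wrist_force: [-0.4, 0.1, 1.1]
opening: 1.0
grasp_force: 0.0
```

Close slowly.

carry_out([
  [[0,0,0,0,0,0,0.9],[0,0,0,0,0,0,0.85],[0,0,0,0,0,0,0.8],[0,0,0,0,0,0,0.7],[0,0,0,0,0,0,0.6]],
])

```text
time_s: 23.67
eef_pos: [0.5632, 0.2239, 0.0605]
eef_rot: [0.001, 0.528, 0.849, 0.0]
wrist_force: [-1.4, 0.3, 7.1]
opening: 0.762
grasp_force: 67.0
```

carry_out([
  [[0,0,0,0,0,0,0.6],[0,0,0,0,0,0,0.6],[0,0,0.003,0,0,0,0.6],[0,0,0.008,0,0,0,0.6],[0,0,0.015,0,0,0,0.6]],
])

```text
time_s: 24.08
eef_pos: [0.5618, 0.2236, 0.0738]
eef_rot: [-0.001, 0.528, 0.849, -0.001]
wrist_force: [-0.3, 0.9, -0.8]
opening: 0.766
grasp_force: 66.5
```

```bash
python3 st.py; python3 - <<'E'
from h import *
S=snap("side","side9")
cv2.imwrite("pics/s9.png",cv2.resize(S["pixels"][240:350,260:390],(650,550))[...,::-1])
E
```

```text
24.08 [ 0.183  0.427  1.639 -0.     1.078 -0.275] tcp [0.5618 0.2236 0.0738] y [ 0.897  0.442 -0.002] z [-0.002 -0.    -1.   ] yaw_y 26.24 F [-0.3  0.9 -0.8] op 0.766 66.5
rack frame [ 0.0285 -0.039   0.0738]
```

View pics/s9.png

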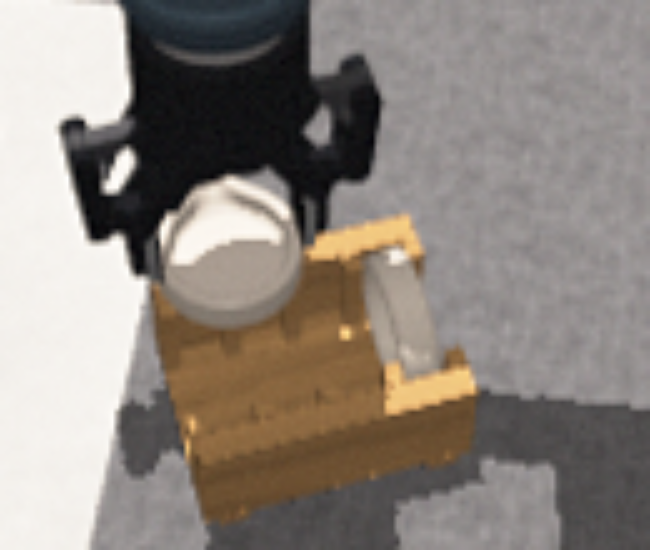

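The dish is held level and clear of the board at view (230,250), and the rack dish is untouched. I lift, then carry to the plate while turning +55°.

carry_out([
  [[0,0,0.015,0,0,0,0.6],[0,0,0.035,0,0,0,0.6],[0,0,0.055,0,0,0,0.6],[0,0,0.07,0,0,0,0.6],[0,0,0.08,0,0,0,0.6]],
])

```text
time_s: 24.55
eef_pos: [0.5634, 0.2239, 0.1565]
eef_rot: [0.001, 0.528, 0.849, 0.001]
wrist_force: [0.0, -0.1, -0.8]
opening: 0.762
grasp_force: 66.7
```

carry_out([
  [[0.0003,-0.015,0,0,0,0.03,0.6],[0.001,-0.045,0,0,0,0.1,0.6],[0.002,-0.08,0,0,0,0.18,0.6],[0.0025,-0.115,0,0,0,0.26,0.6],[0.003,-0.15,0,0,0,0.34,0.6]],
])

```text
time_s: 24.97
eef_pos: [0.565, 0.0725, 0.1539]
eef_rot: [-0.0, 0.375, 0.927, -0.0]
wrist_force: [-0.2, -0.5, -1.7]
opening: 0.762
grasp_force: 66.7
```

carry_out([
  [[0.001,-0.035,0,0,0,0.08,0.6],[0.002,-0.07,0,0,0,0.16,0.6],[0.003,-0.105,0,0,0,0.24,0.6],[0.004,-0.14,0,0,0,0.32,0.6],[0.004,-0.175,0,0,0,0.4,0.6]],
])

```text
time_s: 25.38
eef_pos: [0.5691, -0.103, 0.154]
eef_rot: [-0.0, 0.183, 0.983, -0.0]
wrist_force: [1.6, -0.0, -1.7]
opening: 0.762
grasp_force: 66.7
```

carry_out([
  [[0.001,-0.035,0,0,0,0.08,0.6],[0.002,-0.07,0,0,0,0.15,0.6],[0.0025,-0.1,0,0,0,0.2,0.6],[0.003,-0.114,0,0,0,0.22,0.6],[0.003,-0.118,0,0,0,0.222,0.6]],
])

```text
time_s: 25.8
eef_pos: [0.5721, -0.2224, 0.1539]
eef_rot: [0.0, 0.077, 0.997, -0.001]
wrist_force: [-0.5, 0.2, -0.9]
opening: 0.766
grasp_force: 66.7
```

carry_out([
  [[0,0,-0.02,0,0,0,0.6],[0,0,-0.05,0,0,0,0.6],[0,0,-0.08,0,0,0,0.6],[0,0,-0.095,0,0,0,0.6],[0,0,-0.1,0,0,0,0.6]],
])

```text
time_s: 26.22
eef_pos: [0.5699, -0.2166, 0.0502]
eef_rot: [-0.003, 0.075, 0.997, 0.002]
wrist_force: [-0.7, 0.9, -1.4]
opening: 0.758
grasp_force: 66.7
```

carry_out([
  [[0,0,0,0,0,0,0.6],[0,0,0,0,0,0,0.6],[0,0,0,0,0,0,0.6],[0,0,0,0,0,0,0.6],[0,0,0,0,0,0,0.6]],
])

```text
time_s: 26.63
eef_pos: [0.5733, -0.2197, 0.0556]
eef_rot: [0.001, 0.075, 0.997, -0.001]
wrist_force: [-0.5, -0.5, -2.8]
opening: 0.759
grasp_force: 66.7
```

```bash
python3 st.py; python3 - <<'E'
from disc import *
S=snap("side","side10")
print(ring(S,295,150,370,215,.009,.0155),ring(S,295,150,370,215,.060,.085))
cv2.imwrite("pics/s10.png",cv2.resize(S["pixels"][120:240,240:400],(640,480))[...,::-1])
E
```

```text
26.63 [-0.559  0.468  1.623 -0.     1.048 -1.979] tcp [ 0.5733 -0.2197  0.0556] y [ 0.15   0.989 -0.001] z [ 0.002 -0.002 -1.   ] yaw_y 81.36 F [-0.5 -0.5 -2.8] op 0.759 66.7
rack frame [-0.1569 -0.4419  0.0556]
(np.int64(414), 573.8, -217.8, 85.7, array([ 9.3, 11.6, 14.3])) (np.int64(84), 575.5, -218.5, 41.1, array([60.6, 68.9, 72.2]))
```

View pics/s10.png

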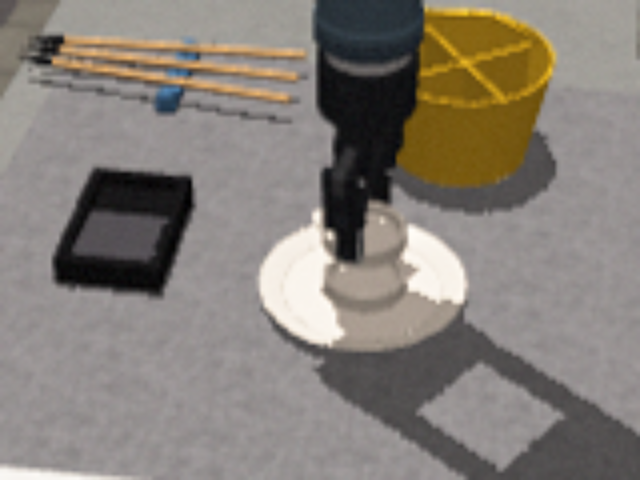

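The lipped dish (crop 365,230) hangs level over the plain dish (365,275), its lip towards the inkstone. I lower the last part on force.

carry_out([
  [[0,0,-0.008,0,0,0,0.6],[0,0,-0.015,0,0,0,0.6],[0,0,-0.02,0,0,0,0.6],[0,0,-0.022,0,0,0,0.6],[0,0,-0.022,0,0,0,0.6]],
])

```text
time_s: 27.1
eef_pos: [0.5716, -0.2189, 0.0307]
eef_rot: [-0.001, 0.075, 0.997, 0.0]
wrist_force: [0.7, 1.2, -1.2]
opening: 0.762
grasp_force: 66.8
```

carry_out([
  [[0,0,0,0,0,0,0.6],[0,0,0,0,0,0,0.6],[0,0,0,0,0,0,0.6],[0,0,0,0,0,0,0.6],[0,0,0,0,0,0,0.6]],
])

```text
time_s: 27.52
eef_pos: [0.5726, -0.2194, 0.0323]
eef_rot: [0.0, 0.075, 0.997, -0.0]
wrist_force: [0.0, 0.3, -1.6]
opening: 0.765
grasp_force: 66.8
```

carry_out([
  [[0,0,-0.001,0,0,0,0.6],[0,0,-0.002,0,0,0,0.6],[0,0,-0.002,0,0,0,0.6],[0,0,-0.002,0,0,0,0.6],[0,0,-0.002,0,0,0,0.6]],
])

```text
time_s: 27.93
eef_pos: [0.5724, -0.2193, 0.03]
eef_rot: [-0.0, 0.075, 0.997, -0.0]
wrist_force: [1.0, 0.8, -1.4]
opening: 0.76
grasp_force: 66.8
```

carry_out([
  [[0,0,-0.001,0,0,0,0.6],[0,0,-0.002,0,0,0,0.6],[0,0,-0.002,0,0,0,0.6],[0,0,-0.002,0,0,0,0.6],[0,0,-0.002,0,0,0,0.6]],
])

```text
time_s: 28.35
eef_pos: [0.5724, -0.2193, 0.028]
eef_rot: [-0.0, 0.075, 0.997, -0.0]
wrist_force: [0.7, 0.7, -1.4]
opening: 0.762
grasp_force: 66.8
```

carry_out([
  [[0,0,-0.0005,0,0,0,0.6],[0,0,-0.001,0,0,0,0.6],[0,0,-0.001,0,0,0,0.6],[0,0,-0.001,0,0,0,0.6],[0,0,-0.001,0,0,0,0.6]],
])

```text
time_s: 28.77
eef_pos: [0.5724, -0.2193, 0.027]
eef_rot: [-0.0, 0.075, 0.997, -0.0]
wrist_force: [-0.6, 0.2, -1.2]
opening: 0.761
grasp_force: 66.8
```

carry_out([
  [[0,0,-0.0005,0,0,0,0.6],[0,0,-0.001,0,0,0,0.6],[0,0,-0.001,0,0,0,0.6],[0,0,-0.001,0,0,0,0.6],[0,0,-0.001,0,0,0,0.6]],
])

```text
time_s: 29.18
eef_pos: [0.5725, -0.2194, 0.0265]
eef_rot: [0.0, 0.075, 0.997, -0.0]
wrist_force: [-3.4, 0.8, 4.7]
opening: 0.763
grasp_force: 67.4
```

Contact at 5 N. Release, lift and check.

carry_out([
  [[0,0,0,0,0,0,0.85],[0,0,0,0,0,0,1],[0,0,0,0,0,0,1],[0,0,0,0,0,0,1],[0,0,0.01,0,0,0,1]],
])

```text
time_s: 29.6
eef_pos: [0.5709, -0.2184, 0.0342]
eef_rot: [-0.002, 0.075, 0.997, 0.001]
wrist_force: [-0.7, -0.1, -0.2]
opening: 1.006
grasp_force: 0.0
```

carry_out([
  [[0,0,0.02,0,0,0,1],[0,0,0.05,0,0,0,1],[0,0,0.09,0,0,0,1],[0,0,0.13,0,0,0,1],[0,0,0.17,0,0,0,1]],
])

```text
time_s: 30.02
eef_pos: [0.5721, -0.2191, 0.2084]
eef_rot: [0.0, 0.075, 0.997, -0.0]
wrist_force: [0.2, -0.4, 0.4]
opening: 0.996
grasp_force: 0.0
```

carry_out([
  [[0,0.03,0,0,0,0,1],[0,0.07,0,0,0,0,1],[0,0.11,0,0,0,0,1],[0,0.15,0,0,0,0,1],[0,0.19,0,0,0,0,1]],
])

```text
time_s: 30.43
eef_pos: [0.5722, -0.0277, 0.2071]
eef_rot: [0.001, 0.076, 0.997, -0.0]
wrist_force: [0.6, -1.2, -0.3]
opening: 1.002
grasp_force: 0.0
```

```bash
python3 st.py; python3 - <<'E'
from disc import *
from scipy.optimize import least_squares
S=snap("side","side11");T=snap("top","top11")
for n,c,b in(("side",S,(295,155,370,215)),("top",T,(335,165,412,245))):
    print(n,"plate",ring(c,*b,.009,.0145)); x0,y0,x1,y1=b
    p=cloud(c)[y0:y1,x0:x1].reshape(-1,3)
    for nm,l,h in(("plain",.016,.0235),("lipped",.036,.05)):
        w=p[(p[:,2]>l)&(p[:,2]<h)][:,:2]*1000
        if len(w)<8: continue
        hu=cv2.convexHull(w.astype(np.float32))[:,0];f=least_squares(lambda c:np.hypot(*(hu-c).T)-34,hu.mean(0),loss="soft_l1",f_scale=1.)
        rr=np.hypot(*(w-f.x).T);L=w[rr>38];v=L.mean(0)-f.x if len(L) else [0,0]
        print(n,nm,len(w),np.round(f.x,1),"lip",len(L),np.round(np.degrees(np.arctan2(v[1],v[0])),1))
a=cv2.resize(S["pixels"][120:240,240:400],(640,480));cv2.imwrite("pics/s11.png",a[...,::-1])
E
```

```text
30.43 [-0.255  0.198  1.638 -0.     1.305 -1.674] tcp [ 0.5722 -0.0277  0.2071] y [ 0.151  0.989 -0.   ] z [ 0.001 -0.001 -1.   ] yaw_y 81.31 F [ 0.6 -1.2 -0.3] op 1.002 0.0
rack frame [-0.0731 -0.269   0.2071]
side plate (np.int64(343), 575.0, -219.7, 85.8, array([ 9.4, 11.4, 14. ]))
side plain 90 [ 568.7 -178.3] lip 58 -103.8
side lipped 196 [ 573. -218.] lip 82 -110.5
top plate (np.int64(745), 570.9, -218.0, 84.5, array([ 9.2, 11.2, 13.8]))
top plain 12 [ 539.8 -224.5] lip 11 22.1
top lipped 192 [ 570.1 -218.2] lip 10 -9.2
```

View pics/s11.png

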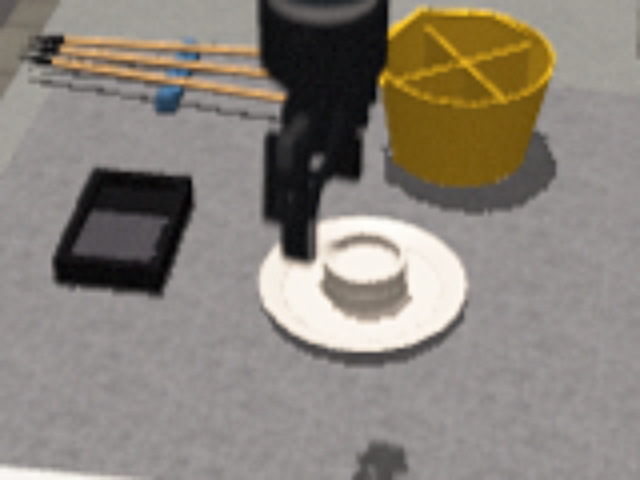

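The two dishes are stacked on the plate at crop (365,275). From above, the lipped dish's centre is (570.1, -218.2) mm against the plate's (570.9, -218.0) mm, and the lip points at -9.2° (target -8.8°). The gripper is clear, so I hand in.

```bash
python3 -c "from bench import hand_in; print(hand_in())"
```

```text
the job is handed in; nothing more can be done
None
```

The plain dish is centred on the white plate and the lipped dish lies centred on top of it, both hollow side up with the lip pointing at the inkstone; I handed the job in at about 30 s of the 69 s, no verdict came back, and one early mis-aimed grasp pressed on the dish's spot with about 50 N upward at the wrist but left the dish in place.

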